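# Shift the test rig's gear selector into third

## Task

Put the test rig's gear selector into third: nudge the lever forward out of the second slot (near left) into the cross channel, push it across to the right, then push it forward, fully home into the third slot (far right), without dipping it into the first slot (far left) or the fourth slot (near right). Only push it, with the fingertips or the outside of the fingers: do not take the knob between the fingers. Leave the weight, dish, bottle and rubber sample beside the unit as they stand, and draw the hand clear at the end.

Things in the scene. Friction and masses are not known exactly. Their poses are not given: they have to be found in the camera images.
- gearbox: Gear selector unit: fixed aluminium box 150 (x) by 160 (y) mm on a dark 180 x 164 x 12 mm foot, steel top plate with its upper face 120 mm above the table. Origin: centre of its underside. +x is forward/far (away from the robot, the side with the output shaft), +y left, z up. Stands at varying spots, turned up to 0.5 rad about the vertical; it cannot move.
- gate_centre (a point): Centre of the H gate, on the top plate's upper face; axes as gearbox. Cross channel along y, 18 mm wide; two legs along x, 19 mm wide, 62 mm long, centre lines 43 mm apart. Between them two tongues with round noses block the lever. Slots: first far left (+x,+y), second near left (-x,+y), third far right (+x,-y), fourth near right (-x,-y).
- knob (a point): Centre of the lever's knob: black upright cylinder 30 mm in diameter, its flat top 23 mm above this point, its lower end 25 mm below, on a 12 mm steel stem. The lever tilts about a pivot 18 mm above the centre of the unit's underside, 165 mm from this point; upright, this point is 183 mm above the table; it travels 36 mm from the middle each way. z along the stem.
- lever_across (a joint): Sideways tilt, rad: 0 upright, -0.22 fully left (first and second slots), +0.22 fully right (third and fourth). Knob moves 165 mm per rad to the unit's -y. Friction of about 1.4 N at the knob, no spring: stays where left; hard stops. Crosses only with lever_fore within about 0.03 of 0 (round noses lead it in from about 0.07). Starts fully left.
- lever_fore (a joint): Fore-and-aft tilt, rad: 0 in the cross channel, -0.22 fully near, +0.22 fully far (with the lever at the right: fully home in the third slot). Knob moves 165 mm per rad to the unit's +x. Friction of about 1.4 N at the knob, no spring: stays where left; hard stops at both ends. Starts in the second slot, -0.22 to -0.14.
- weight: Bystander, loose: a steel knobbed weight 48 mm in diameter, 70 mm tall, left of the unit. Origin at the centre of its underside.
- cup: Bystander, loose: an aluminium dish 64 mm across, 35 mm tall, right of the unit. Origin at the centre of its underside.
- oil: Bystander, loose: a white bottle 48 mm in diameter, 120 mm tall, beyond the far side of the unit. Origin at the centre of its underside.
- sample: Bystander, loose: a black rubber block 50 x 35 x 30 mm, right of the unit, nearer the robot than the dish. Origin at the centre of its underside.

How it is judged:
By the outcome, as a careful person would: the job done as asked, in the order asked, and still so for the second after the job is handed in, with the robot touching nothing.
It also fails if it takes over 48 s, if anything falls off the work surface, if the arm or the gripper's body presses on something with over 40 N, if the wrist force passes 120 N, or if a joint passes its speed limit or range.

## Robot

A 6-joint arm with a two-finger parallel gripper is mounted at the origin on the work surface. World frame = base frame: x ahead of the robot, y to its left, z up, the work surface at z = 0. Lengths are in mm, angles in degrees, forces in N, time in s.
With the tool pointing down it reaches from about 300 to 850 mm from the base axis. Payload 4.2 kg.
Tool frame: the origin (TCP) lies midway between the tips of the shut fingers; the grasp point (between the pads) lies env.grip_depth behind it (env.grip_depth is the distance from the TCP to the grasp point, in mm); z points along the fingers, y is the direction in which the jaws open and shut (so a half turn about z gives the same grasp; the last joint's range is limited). The gripper opens to 91 mm and grips with 3 to 60 N. Pads are 32 mm wide; open, the fingers measure 118 mm over their backs; the gripper's body (76 mm by 178 mm) begins 60 mm behind the grasp point.
Start: joints at [-73.625, 18.312, 89.639, -0, 72.044, -1.146], TCP at [173.11, -548.339, 213.976] pointing down, gripper open.
Joint ranges: [-177.97, 177.97], [-48.28, 115.42], [12.27, 149.76], [-77.06, 257.06], [2.81, 150.46], [-146.56, 146.56]. Speed limits (degrees/s): [147.25, 147.25, 180, 180, 180, 180].

## Interface

Orientations are given as [roll, pitch, yaw] about the fixed x, y, z axes, in that order (R = Rz(yaw) Ry(pitch) Rx(roll)).
In Python, from workcell import env, cams, spotter gives the robot as it stands.
- The arm moves only by the tool apply_moves, never from a script. Its argument "plan" is a list of rows, each an object with "jaw": the closure, from 0 (fully open) to 1 (shut); "delta_pos": the shift along the tool's x, y, z in mm, a list of three; "spin": the turn about the tool's z in rad. In form: [{"jaw": jaw, "delta_pos": [dx, dy, dz], "spin": spin}, ...]. A call has exactly 8 rows; each row is the pose to reach, as a shift and turn from the pose measured when the call began, along the tool's axes at that moment; what a row does not reach only later rows make up. A row lasts 1/8 s, in which the tool goes at most 62.5 mm and 10.7 degrees, less where a joint would pass 70% of its speed; a pose out of reach is approached as far as the arm can. A call with a gripper value outside its range is refused whole. The fingers move at their own pace and stop on an object; "squeeze" is the grip in N (left out, the last holds). Time passes only in rows, so rows that repeat a pose let the fingers close, or fill a call up. It gives the time, the measured TCP pose, the force and the opening at its end, in the units of the state.
- env.state(): the state, without advancing time (a new reading comes with each control period).
- cams.grab_frame(name): name is "scene" or "side" or "wrist"; returns the picture (420x560x3 uint8, red, green, blue); there is no depth.
- cams.calibration(name): a dict with "camera_matrix" (3x3 intrinsics, pixels), "rvec" (rotation vector, rad) and "tvec" (3), from world to camera coordinates, as OpenCV has them. Camera axes: x right, y down, z forward; pixel columns grow to the right and rows downward; lengths in mm; the calibration is good to about 2 mm. A picture is of the moment at which its call begins: read the wrist's pose just before it. calibration takes no time and is no camera call; for the wrist camera it gives the pose at the moment of the call.
- env.job_done(): hands the job in, once; it reports no verdict.
Trained networks look in the newest picture that a camera, given by its name, has taken for a name from the list of things; names that differ only in an ending like _2 or _b are one class to them, and where a whole thing is asked for, a point or a joint stands for the part that bears it (a point fixed in the world has none). Each returns a list of dicts, best first, with "confidence" (0 to 1); they miss things now and then, are a little off and sometimes report something else, mostly with a low value. They report only what shows in the picture. A call takes as long as a camera call.
- spotter.masks_of(camera, target): "region" (420x560 bool, what is visible of it) and "extent" ([left, top, right, bottom] in pixels, round what is visible of it).
The state is a dict: "time_s": time; "qpos": joint angles; "qvel": joint speeds; "effort": joint torques, N m; "ee_pos": TCP position; "ee_rot": TCP orientation; "force": force on the tool from outside, world axes, zero at the start; "torque": the same for the moment, N m; "gripper_width": finger opening in mm.
Only numpy, scipy, OpenCV 4.12 (cv2) and the standard library are available. Lean on these libraries where they do the work, as an engineer would, in place of code of your own. Each camera call takes 0.05 s, during which the arm holds its last target.

## Working session

There is one attempt and no reset: what is moved stays moved. The work goes in short steps, Python scripts to look and compute and a tool call to move; the robot and the scene stay as the last step left them, time stands still between calls to the robot, and variables do not carry over. Pictures are saved under pics/ and viewed, and the job is handed in when it is done.

Besides the shell and the picture viewer there is one more tool, called after "Call:" by a JSON object that holds its "op" and its "data", one argument or row to a line. apply_moves: Moves the arm, as the interface text tells. Its arguments: {"type":"object","properties":{"plan":{"type":"array"},"squeeze":{"type":"number"}},"required":["plan"]}

```bash
ls; mkdir -p pics; python3 - <<'E'
from workcell import env,cams,spotter
import cv2
s=env.state();print(s['time_s'],s['ee_pos'],s['ee_rot'],s['force'],s['gripper_width'],env.grip_depth)
for n in("scene","side"):
    f=cams.grab_frame(n);cv2.imwrite(f'pics/{n}0.png',f[:,:,::-1])
    c=cams.calibration(n);print(n,c)
    for t in("knob","gearbox","weight","cup","oil","sample"):
        for m in spotter.masks_of(n,t)[:2]:
            print(n,t,m['confidence'],m['extent'])
E
```

```text
pics
0.0 [ 172.95800384 -547.83226336  213.10711532] [-1.79896451e+02 -1.66091098e-03  1.75213621e+01] [-0.02865294 -0.41830952  0.13582747] 91.22385059726747 18.8
scene {'camera_matrix': array([[388.62097756,   0.        , 279.0442919 ],
       [  0.        , 388.62097756, 200.65243462],
       [  0.        ,   0.        ,   1.        ]]), 'rvec': array([ 2.08797618,  1.50716182, -0.52483976]), 'tvec': array([-246.82346301, -373.36181897, 1356.1897248 ])}
scene knob 0.61 [168.4, 186.6, 187.5, 240.0]
scene gearbox 0.77 [129.5, 186.5, 225.7, 296.1]
scene weight 0.64 [220.2, 216.7, 243.6, 243.8]
scene cup 0.57 [105.3, 279.3, 139.1, 308.7]
scene oil 0.87 [181.0, 292.9, 209.2, 326.5]
scene sample 0.84 [107.6, 238.2, 125.8, 259.7]
scene sample 0.69 [169.6, 188.3, 186.7, 239.5]
side {'camera_matrix': array([[462.10696295,   0.        , 279.99461212],
       [  0.        , 462.10696295, 207.45816583],
       [  0.        ,   0.        ,   1.        ]]), 'rvec': array([ 2.13409831, -0.26189703,  0.11592285]), 'tvec': array([-587.06792813,  205.54499427,  840.14487078])}
side knob 0.59 [272.9, 232.6, 301.9, 301.0]
side gearbox 0.63 [250.1, 234.2, 381.8, 386.9]
side cup 0.94 [363.0, 365.0, 407.1, 406.5]
side oil 0.95 [390.1, 261.2, 420.6, 325.9]
side sample 0.78 [282.9, 399.9, 320.6, 418.1]
```

View pics/scene0.png

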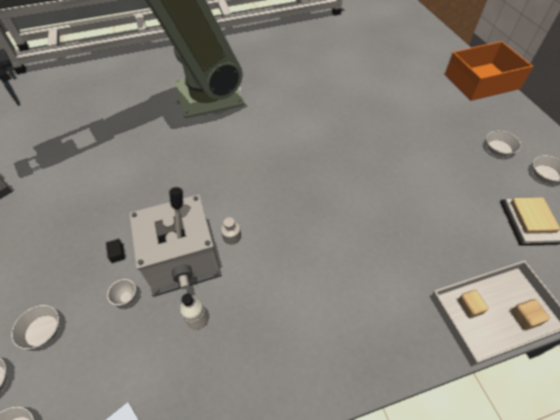

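View pics/side0.png

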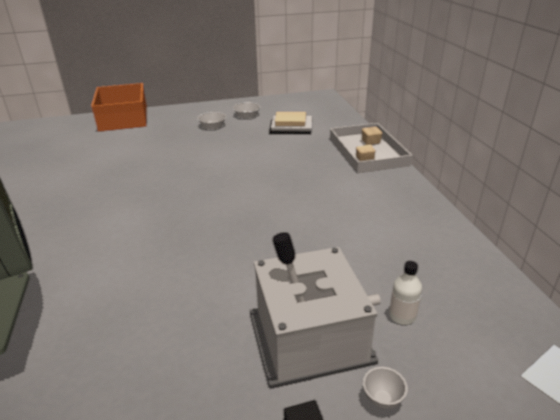

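The scene view shows the unit around (172,240), with the knob at about (176,195). The side view shows the plate at (310,290) and the knob at (285,248). I'll enlarge both to pick out the plate corners.

```bash
python3 - <<'E'
import cv2
a=cv2.imread('pics/scene0.png')[180:310,95:250];b=cv2.imread('pics/side0.png')[225:395,240:400]
cv2.imwrite('pics/a.png',cv2.resize(a,None,fx=4.5,fy=4.5,interpolation=cv2.INTER_CUBIC));cv2.imwrite('pics/b.png',cv2.resize(b,None,fx=3.5,fy=3.5,interpolation=cv2.INTER_CUBIC))
E
```

```text
(no output)
```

View pics/a.png

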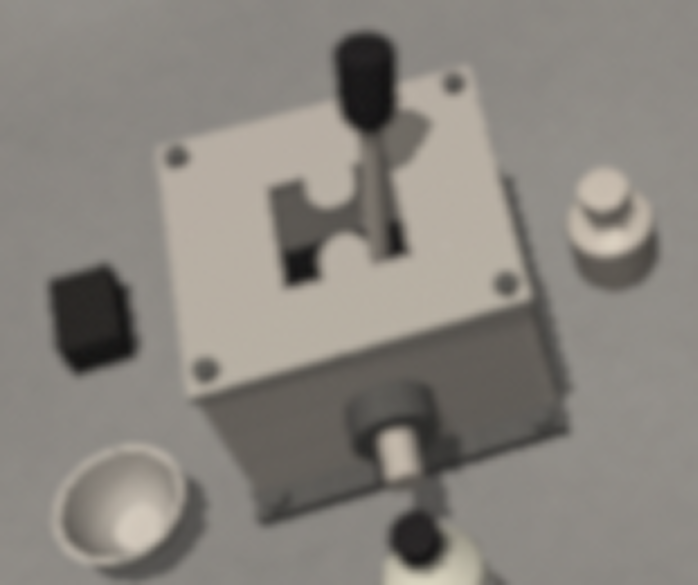

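View pics/b.png

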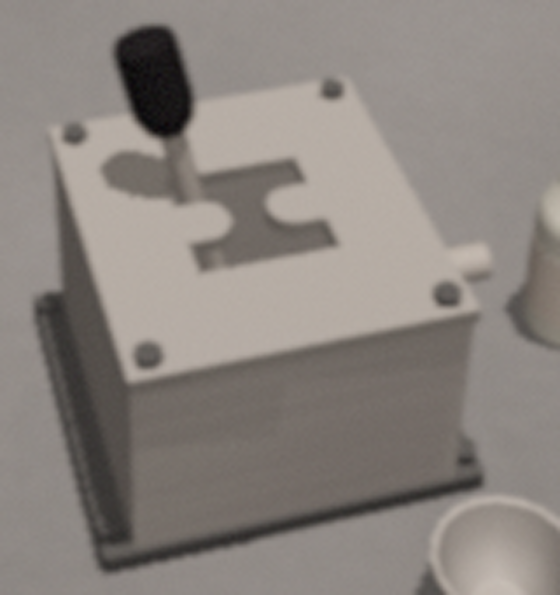

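The corners show clearly in both views. I'll fit the unit's pose (x, y, yaw) and the lever tilt from both.

```bash
cat > h.py <<'E'
import numpy as np,cv2
from workcell import env,cams,spotter
def proj(P,c): return cv2.projectPoints(np.asarray(P,float).reshape(-1,3),c['rvec'],c['tvec'],c['camera_matrix'],None)[0].reshape(-1,2)
def lever(p,fore,ac,d):
    cx,cy,yaw=p; R=np.array([[np.cos(yaw),-np.sin(yaw)],[np.sin(yaw),np.cos(yaw)]])
    v=np.array([np.tan(fore),-np.tan(ac),1.]);v/=np.linalg.norm(v)
    q=v*d;w=R@q[:2]+[cx,cy];return np.array([w[0],w[1],18+q[2]])
def unit(p,pt):
    cx,cy,yaw=p;c,s=np.cos(yaw),np.sin(yaw)
    return np.array([cx+c*pt[0]-s*pt[1],cy+s*pt[0]+c*pt[1],pt[2]])
E
cat > fit.py <<'E'
from h import *
from scipy.optimize import least_squares
cs,cd=cams.calibration('scene'),cams.calibration('side')
A=np.array([[156,147],[470,66],[532,296],[190,397],[365,48],[369,116]])/4.5+[95,180]
B=np.array([[130,382],[50,130],[350,80],[477,312],[145,40],[168,122]])/3.5+[240,225]
cor=[(-75,-80,120),(-75,80,120),(75,80,120),(75,-80,120)]
def f(x):
    p=x[:3];P=[unit(p,c) for c in cor]+[lever(p,x[3],x[4],188),lever(p,x[3],x[4],142)]
    return np.r_[(proj(P,cs)-A).ravel(),(proj(P,cd)-B).ravel()]
r=least_squares(f,[500,-250,0,-.2,-.2],x_scale=[100,100,.1,.1,.1])
print(r.x.round(3),f(r.x).round(1).reshape(-1,2).tolist())
print(lever(r.x[:3],r.x[3],r.x[4],165))
E
python3 fit.py
```

```text
[ 6.09428e+02 -1.96958e+02  7.00000e-03 -2.11000e-01 -2.12000e-01] [[0.1, 0.3], [-1.7, 0.5], [-2.0, 0.8], [-0.7, -0.2], [-0.4, -0.2], [-0.4, 1.2], [-0.5, -1.3], [0.2, -0.5], [-1.0, -0.6], [0.2, -1.6], [-0.9, -1.3], [0.3, 0.3]]
[ 575.31927849 -163.14835075  175.85580112]
```

Call:
{"op": "apply_moves", "data": {
  "plan": [
    {"jaw":1,"delta_pos":[50,-31,-10],"spin":0.0},
    {"jaw":1,"delta_pos":[103,-65,-20],"spin":0.05},
    {"jaw":1,"delta_pos":[156,-98,-30],"spin":0.1},
    {"jaw":1,"delta_pos":[209,-131,-40],"spin":0.15},
    {"jaw":1,"delta_pos":[262,-164,-46],"spin":0.2},
    {"jaw":1,"delta_pos":[315,-197,-46],"spin":0.25},
    {"jaw":1,"delta_pos":[368,-231,-46],"spin":0.3},
    {"jaw":1,"delta_pos":[415,-261,-46],"spin":0.3}
  ],
  "squeeze": 10
}}

```text
time_s: 1.7
ee_pos: [491.4, -172.7, 260.2]
ee_rot: [180.0, -0.0, 0.3]
force: [0.9, -0.8, -0.2]
gripper_width: 14.2
```

```bash
cat > look.py <<'E'
import sys
from h import *
tag=sys.argv[1]
for n in sys.argv[2:]:
    s=env.state();c=cams.calibration(n);f=cams.grab_frame(n)
    cv2.imwrite(f'pics/{n}_{tag}.png',f[:,:,::-1])
    np.savez(f'cal_{n}_{tag}.npz',**c)
s=env.state();print(s['time_s'],s['ee_pos'].round(1),s['ee_rot'].round(2),s['force'].round(2),s['gripper_width'])
E
python3 look.py 1 wrist
```

```text
1.75 [ 495.8 -167.2  260. ] [-179.71   -0.28    0.6 ] [4.64 3.65 0.12] 9.936383153842682
```

View pics/wrist_1.png

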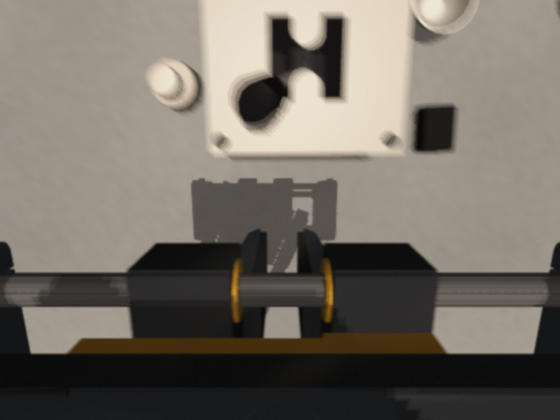

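The wrist view shows the gate centred near (307,57), the knob near (257,100), and the unit square to the camera, so its yaw is about 0. The arm was still settling when I took it, so I'll retake it and refine.

```bash
python3 look.py 2 wrist; python3 - <<'E'
import cv2
a=cv2.imread('pics/wrist_2.png')[0:170,150:450]
cv2.imwrite('pics/c.png',cv2.resize(a,(750,425),interpolation=cv2.INTER_CUBIC))
E
```

```text
1.8 [ 493.2 -170.3  259.8] [-1.799e+02 -9.000e-02  7.000e-01] [-0.92 -0.54 -0.32] 6.230124898174909
```

View pics/c.png

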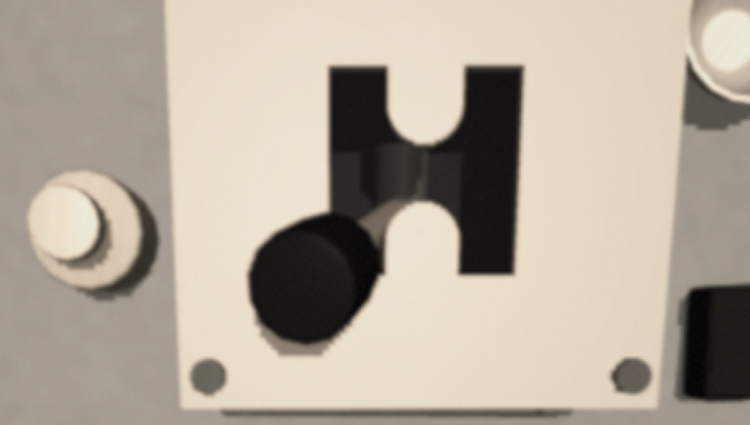

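```bash
cat > fit2.py <<'E'
from h import *
from scipy.optimize import least_squares
c=dict(np.load('cal_wrist_2.npz'))
print('cam pos',(-cv2.Rodrigues(c['rvec'])[0].T@c['tvec']).round(1))
A=np.array([[523,66],[465,66],[514,273],[459,273],[329,67],[388,67],[180,408],[657,408],[303,290]])/2.5+[150,0]
G=[(31,-31,120),(31,-12,120),(-31,-31,120),(-31,-12,120),(31,31,120),(31,12,120),(-75,80,120),(-75,-80,120)]
def f(x):
    P=[unit(x[:3],g) for g in G]+[lever(x[:3],x[3],x[4],188)]
    return (proj(P,c)-A).ravel()
r=least_squares(f,[609,-197,0,-.2,-.2],x_scale=[100,100,.1,.1,.1])
print(r.x.round(3),f(r.x).round(1).reshape(-1,2).tolist());print(lever(r.x[:3],*r.x[3:],165))
E
python3 fit2.py
```

```text
cam pos [ 561.5 -167.4  432.7]
[ 6.06875e+02 -1.96187e+02  1.10000e-02 -2.13000e-01 -2.03000e-01] [[0.3, 1.0], [-0.4, 1.1], [0.1, -0.6], [-0.6, -0.6], [-0.0, 0.8], [0.2, 0.7], [3.1, -1.7], [-2.8, -1.6], [-0.0, 0.0]]
[ 572.32465553 -163.96556373  176.09194044]
```

Call:
{"op": "apply_moves", "data": {
  "plan": [
    {"jaw":1,"delta_pos":[0,-6,25],"spin":0},
    {"jaw":1,"delta_pos":[0,-6,50],"spin":0},
    {"jaw":1,"delta_pos":[10,-6,75],"spin":0},
    {"jaw":1,"delta_pos":[22,-6,95],"spin":0},
    {"jaw":1,"delta_pos":[22,-6,95],"spin":0},
    {"jaw":1,"delta_pos":[26,-6,95],"spin":0},
    {"jaw":1,"delta_pos":[30,-6,95],"spin":0},
    {"jaw":1,"delta_pos":[34,-6,95],"spin":0}
  ]
}}

```text
time_s: 2.8
ee_pos: [527.8, -164.0, 165.7]
ee_rot: [-179.9, -0.2, 0.7]
force: [-0.5, 0.9, -0.3]
gripper_width: 0.1
```

```bash
python3 look.py 3 wrist side; python3 - <<'E'
import cv2,numpy as np
a=cv2.imread('pics/wrist_3.png');b=cv2.imread('pics/side_3.png')[200:400,200:440]
b=cv2.resize(b,None,fx=1.75*1.2,fy=2.1,interpolation=cv2.INTER_CUBIC)
cv2.imwrite('pics/d.png',cv2.resize(np.hstack([a,b]),(800,318)))
E
```

```text
2.9 [ 527.9 -163.9  165.3] [-1.7992e+02 -1.5000e-01  7.1000e-01] [-0.22  0.12  0.22] 0.04276326676303578
```

View pics/d.png

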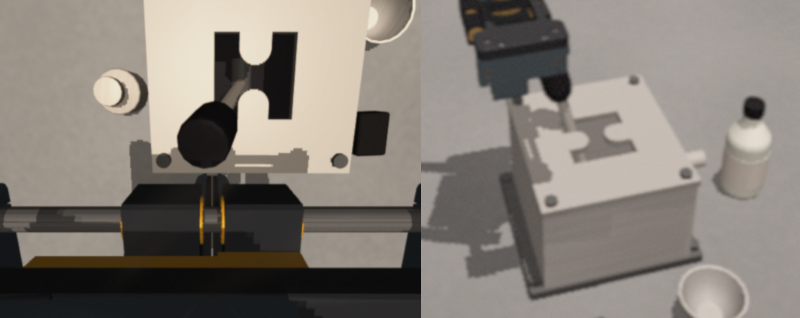

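In the wrist half, the shut fingers (about (210,190)) sit right behind the knob at (207,133), nothing touching. Now the forward push, stopping short of the channel centre.

Call:
{"op": "apply_moves", "data": {
  "plan": [
    {"jaw":1,"delta_pos":[8,0,0],"spin":0},
    {"jaw":1,"delta_pos":[15,0,0],"spin":0},
    {"jaw":1,"delta_pos":[21,0,0],"spin":0},
    {"jaw":1,"delta_pos":[27,0,0],"spin":0},
    {"jaw":1,"delta_pos":[33,0,0],"spin":0},
    {"jaw":1,"delta_pos":[38,0,0],"spin":0},
    {"jaw":1,"delta_pos":[42,0,0],"spin":0},
    {"jaw":1,"delta_pos":[42,0,0],"spin":0}
  ]
}}

```text
time_s: 3.9
ee_pos: [570.3, -163.3, 165.3]
ee_rot: [-179.9, -0.2, 0.7]
force: [-0.5, 0.0, 0.7]
gripper_width: 0.5
```

```bash
python3 look.py 4 wrist side; python3 - <<'E'
import cv2,numpy as np
a=cv2.imread('pics/wrist_4.png')[:300,130:430];b=cv2.imread('pics/side_4.png')[220:345,230:355]
cv2.imwrite('pics/e.png',np.hstack([cv2.resize(x,(400,400),interpolation=cv2.INTER_CUBIC) for x in(a,b)]))
E
```

```text
4.0 [ 570.1 -163.4  165.4] [-179.93   -0.18    0.71] [-0.44 -0.46  0.75] 0.6308391476799237
```

View pics/e.png

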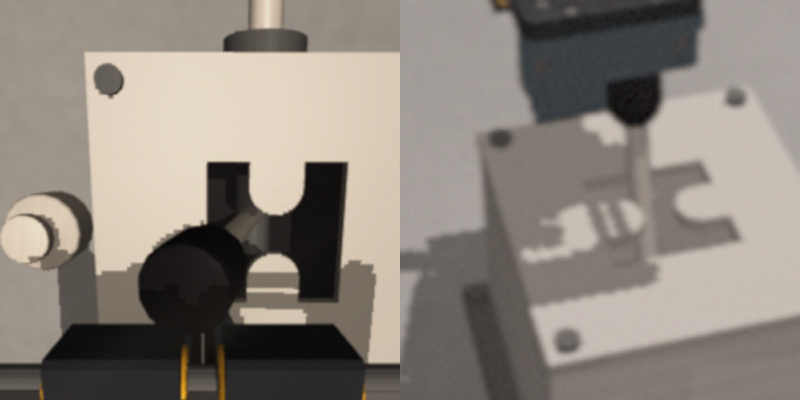

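The wrist half shows the knob top around (189,280) in crop pixels, with the lever still at the left. I'll fit the unit and the tilt again from this view.

```bash
cat > fit3.py <<'E'
from h import *
from scipy.optimize import least_squares
c=dict(np.load('cal_wrist_4.npz'))
A=np.array([[348,162],[304,162],[338,301],[299,301],[207,162],[249,162],[189,281]])*.75+[130,0]
G=[(31,-31,120),(31,-12,120),(-31,-31,120),(-31,-12,120),(31,31,120),(31,12,120)]
def f(x):
    P=[unit(x[:3],g) for g in G]+[lever(x[:3],x[3],x[4],188)]
    return (proj(P,c)-A).ravel()
r=least_squares(f,[609,-197,0,-.2,-.2],x_scale=[100,100,.1,.1,.1])
print(r.x.round(3),f(r.x).round(1).reshape(-1,2).tolist());print(lever(r.x[:3],*r.x[3:],165))
c=cams.calibration('side')
for fo in(-.1,-.05,0): print(fo,((proj([lever(r.x[:3],fo,-.21,105),lever(r.x[:3],fo,-.21,140)],c)-[230,220])*3.2).round().tolist())
E
python3 fit3.py
```

```text
[ 6.07440e+02 -1.95817e+02  1.10000e-02 -1.60000e-02 -1.97000e-01] [[-0.3, 0.8], [0.4, 0.8], [-0.1, -1.8], [-1.0, -1.8], [0.1, 0.7], [0.8, 0.8], [-0.0, -0.0]]
[ 604.46779366 -163.53401581  179.78376344]
-0.1 [[223.0, 183.0], [213.0, 122.0]]
-0.05 [[233.0, 180.0], [226.0, 119.0]]
0 [[243.0, 178.0], [239.0, 116.0]]
```

Side stem pixels give a fore tilt of about 0.00, and the wrist fit gives -0.016, so both put the lever within the channel window. Next I'll back off and go round to the left of the knob.

Call:
{"op": "apply_moves", "data": {
  "plan": [
    {"jaw":1,"delta_pos":[-20,0,0],"spin":0},
    {"jaw":1,"delta_pos":[-40,0,0],"spin":0},
    {"jaw":1,"delta_pos":[-40,-30,0],"spin":0},
    {"jaw":1,"delta_pos":[-40,-65,0],"spin":0},
    {"jaw":1,"delta_pos":[-20,-65,0],"spin":0},
    {"jaw":1,"delta_pos":[10,-65,0],"spin":0},
    {"jaw":1,"delta_pos":[36,-65,0],"spin":0},
    {"jaw":1,"delta_pos":[36,-65,0],"spin":0}
  ]
}}

```text
time_s: 5.0
ee_pos: [606.6, -97.9, 165.2]
ee_rot: [-179.9, -0.2, 0.7]
force: [-1.0, -1.1, -0.1]
gripper_width: 0.3
```

```bash
python3 look.py 5 wrist side; python3 - <<'E'
import cv2,numpy as np
a=cv2.imread('pics/wrist_5.png')[:300,200:500];b=cv2.imread('pics/side_5.png')[220:345,230:355]
cv2.imwrite('pics/f.png',np.hstack([cv2.resize(x,(400,400),interpolation=cv2.INTER_CUBIC) for x in(a,b)]))
E
```

```text
5.1 [604.6 -97.9 165.3] [-1.7992e+02 -1.2000e-01  7.1000e-01] [ 0.04 -0.62  0.78] 0.4968323474728399
```

View pics/f.png

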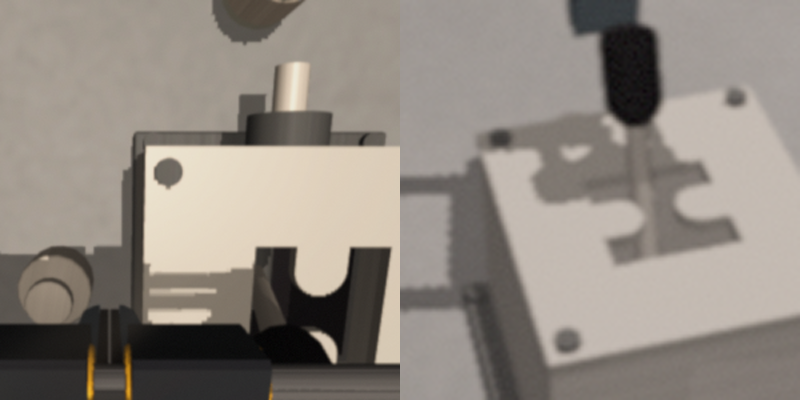

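The side half shows the stem at about (640,180), lined up with the cross channel and unmoved by the retreat. Now I push right.

Call:
{"op": "apply_moves", "data": {
  "plan": [
    {"jaw":1,"delta_pos":[0,15,0],"spin":0},
    {"jaw":1,"delta_pos":[0,26,0],"spin":0},
    {"jaw":1,"delta_pos":[0,34,0],"spin":0},
    {"jaw":1,"delta_pos":[0,42,0],"spin":0},
    {"jaw":1,"delta_pos":[0,50,0],"spin":0},
    {"jaw":1,"delta_pos":[0,58,0],"spin":0},
    {"jaw":1,"delta_pos":[0,64,0],"spin":0},
    {"jaw":1,"delta_pos":[0,64,0],"spin":0}
  ]
}}

```text
time_s: 6.1
ee_pos: [605.3, -162.6, 165.0]
ee_rot: [-180.0, -0.1, 0.7]
force: [-0.6, 0.6, -1.1]
gripper_width: 0.4
```

```bash
python3 look.py 6 scene side; python3 - <<'E'
import cv2,numpy as np
a=cv2.imread('pics/scene_6.png')[180:280,120:220];b=cv2.imread('pics/side_6.png')[220:345,230:355]
cv2.imwrite('pics/g.png',np.hstack([cv2.resize(x,(400,400),interpolation=cv2.INTER_CUBIC) for x in(a,b)]))
E
```

```text
6.2 [ 605.2 -162.1  164.9] [-1.7994e+02 -9.0000e-02  7.1000e-01] [ 0.36  0.68 -1.01] 0.15544302303067037
```

View pics/g.png

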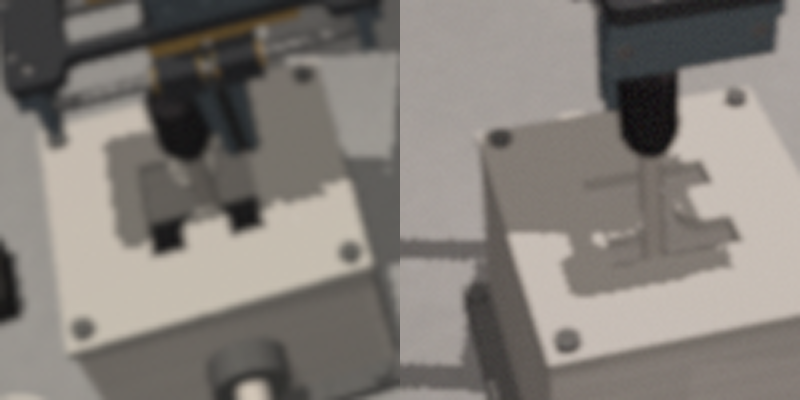

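In both halves the stem stands between the noses and is still being pushed across. I'll carry on to the right-hand stop.

Call:
{"op": "apply_moves", "data": {
  "plan": [
    {"jaw":1,"delta_pos":[0,7,0],"spin":0},
    {"jaw":1,"delta_pos":[0,13,0],"spin":0},
    {"jaw":1,"delta_pos":[0,19,0],"spin":0},
    {"jaw":1,"delta_pos":[0,24,0],"spin":0},
    {"jaw":1,"delta_pos":[0,28,0],"spin":0},
    {"jaw":1,"delta_pos":[0,31,0],"spin":0},
    {"jaw":1,"delta_pos":[0,33,0],"spin":0},
    {"jaw":1,"delta_pos":[0,33,0],"spin":0}
  ]
}}

```text
time_s: 7.2
ee_pos: [605.6, -195.4, 164.7]
ee_rot: [-180.0, -0.1, 0.7]
force: [1.6, 0.5, -0.1]
gripper_width: 0.6
```

```bash
python3 look.py 7 scene side wrist; python3 - <<'E'
import cv2,numpy as np
a=cv2.imread('pics/wrist_7.png')[:300,130:430];b=cv2.imread('pics/side_7.png')[220:345,230:355]
cv2.imwrite('pics/h.png',np.hstack([cv2.resize(x,(400,400),interpolation=cv2.INTER_CUBIC) for x in(a,b)]))
from h import *
p=(607.4,-196,.011);c=cams.calibration('side')
for ac in(.15,.2,.22):
  for fo in(-.03,0.03): print(ac,fo,((proj([lever(p,fo,ac,105),lever(p,fo,ac,140)],c)-[230,220])*3.2).round().tolist())
E
```

```text
7.35 [ 605.6 -195.3  164.8] [-1.7997e+02 -8.0000e-02  7.2000e-01] [-0.29  0.15 -0.12] 0.5010704668764525
0.15 -0.03 [[259.0, 228.0], [261.0, 182.0]]
0.15 0.03 [[271.0, 226.0], [278.0, 178.0]]
0.2 -0.03 [[262.0, 237.0], [266.0, 193.0]]
0.2 0.03 [[274.0, 235.0], [283.0, 190.0]]
0.22 -0.03 [[263.0, 241.0], [268.0, 198.0]]
0.22 0.03 [[276.0, 238.0], [285.0, 195.0]]
```

View pics/h.png

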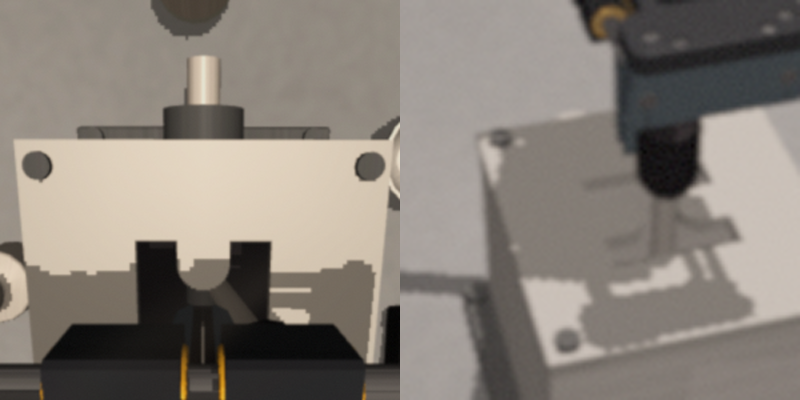

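The knob's lower end in the side half, about (668,188), gives an across tilt of about 0.18: nearly right, with no stop force yet. A few more mm.

Call:
{"op": "apply_moves", "data": {
  "plan": [
    {"jaw":1,"delta_pos":[0,2,0],"spin":0},
    {"jaw":1,"delta_pos":[0,3,0],"spin":0},
    {"jaw":1,"delta_pos":[0,4,0],"spin":0},
    {"jaw":1,"delta_pos":[0,5,0],"spin":0},
    {"jaw":1,"delta_pos":[0,5,0],"spin":0},
    {"jaw":1,"delta_pos":[0,5,0],"spin":0},
    {"jaw":1,"delta_pos":[0,5,0],"spin":0},
    {"jaw":1,"delta_pos":[0,5,0],"spin":0}
  ]
}}

```text
time_s: 8.35
ee_pos: [605.7, -200.4, 164.8]
ee_rot: [-180.0, -0.1, 0.7]
force: [1.2, 1.3, -1.2]
gripper_width: 0.8
```

Call:
{"op": "apply_moves", "data": {
  "plan": [
    {"jaw":1,"delta_pos":[0,1,0],"spin":0},
    {"jaw":1,"delta_pos":[0,2,0],"spin":0},
    {"jaw":1,"delta_pos":[0,3,0],"spin":0},
    {"jaw":1,"delta_pos":[0,3,0],"spin":0},
    {"jaw":1,"delta_pos":[0,3,0],"spin":0},
    {"jaw":1,"delta_pos":[0,3,0],"spin":0},
    {"jaw":1,"delta_pos":[0,3,0],"spin":0},
    {"jaw":1,"delta_pos":[0,3,0],"spin":0}
  ]
}}

```text
time_s: 9.35
ee_pos: [605.7, -203.5, 164.9]
ee_rot: [-180.0, -0.1, 0.7]
force: [-0.2, -0.2, -0.1]
gripper_width: 0.0
```

```bash
python3 look.py 8 side scene; python3 - <<'E'
import cv2,numpy as np
a=cv2.imread('pics/scene_8.png')[180:280,120:220];b=cv2.imread('pics/side_8.png')[220:345,230:355]
cv2.imwrite('pics/i.png',np.hstack([cv2.resize(x,(400,400),interpolation=cv2.INTER_CUBIC) for x in(a,b)]))
E
```

```text
9.45 [ 605.7 -203.4  164.9] [-1.7999e+02 -9.0000e-02  7.2000e-01] [ 0.3   0.05 -0.2 ] 0.2903044824649391
```

View pics/i.png

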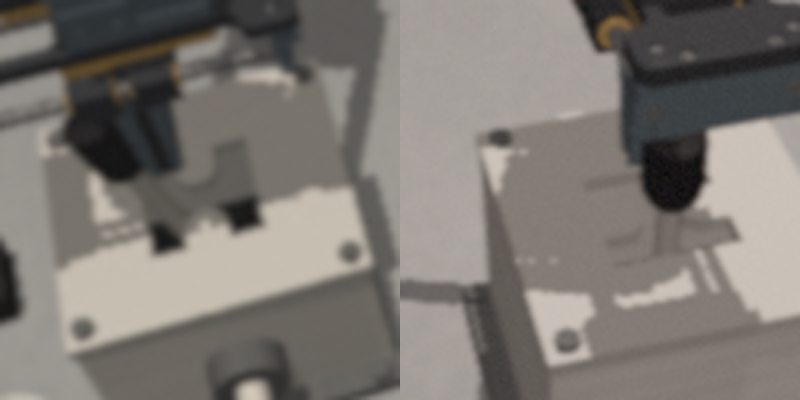

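The knob has moved on to the right. Its bottom rim in the side half is about (673,205), which matches across ≈ 0.22 and fore ≈ 0. I'll back off and go round behind it.

Call:
{"op": "apply_moves", "data": {
  "plan": [
    {"jaw":1,"delta_pos":[0,-20,0],"spin":0},
    {"jaw":1,"delta_pos":[-20,-20,0],"spin":0},
    {"jaw":1,"delta_pos":[-50,-20,0],"spin":0},
    {"jaw":1,"delta_pos":[-80,-20,0],"spin":0},
    {"jaw":1,"delta_pos":[-80,-20,0],"spin":0},
    {"jaw":1,"delta_pos":[-80,5,0],"spin":0},
    {"jaw":1,"delta_pos":[-80,29,0],"spin":0},
    {"jaw":1,"delta_pos":[-80,29,0],"spin":0}
  ]
}}

```text
time_s: 10.45
ee_pos: [527.3, -234.2, 164.8]
ee_rot: [180.0, -0.2, 0.6]
force: [0.4, 0.0, -0.0]
gripper_width: 0.4
```

```bash
python3 look.py 9 side wrist; python3 - <<'E'
import cv2,numpy as np
a=cv2.imread('pics/wrist_9.png')[:300,130:430];b=cv2.imread('pics/side_9.png')[220:345,230:355]
cv2.imwrite('pics/j.png',np.hstack([cv2.resize(x,(400,400),interpolation=cv2.INTER_CUBIC) for x in(a,b)]))
from h import *
p=(607.4,-196,.011)
c=dict(np.load('cal_wrist_9.npz'))
for ac in(.18,.22):
  for fo in(-.03,0.03): print(ac,fo,((proj([lever(p,fo,ac,188)],c)-[130,0])*4/3).round().tolist())
E
```

```text
10.55 [ 526.7 -232.7  164.6] [-1.7995e+02 -1.0000e-01  7.2000e-01] [-0.62  0.03 -0.05] 0.7690166153847945
0.18 -0.03 [[193.0, 132.0]]
0.18 0.03 [[192.0, 87.0]]
0.22 -0.03 [[220.0, 132.0]]
0.22 0.03 [[220.0, 88.0]]
```

View pics/j.png

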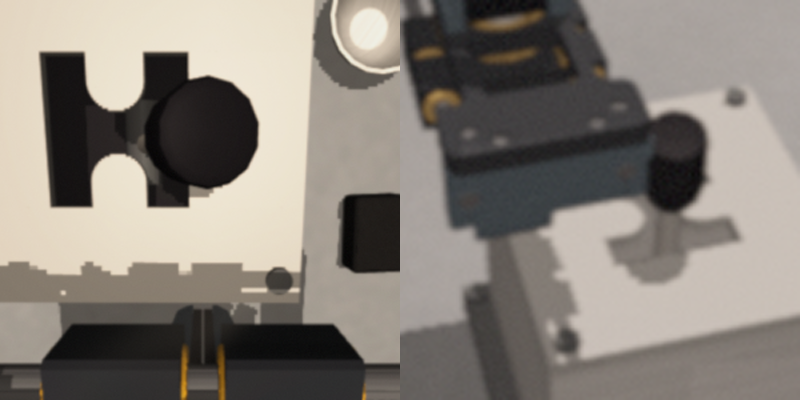

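The knob top at (208,130) gives across ≈ 0.20 and fore ≈ -0.02: at the right and in the channel, not dipped into fourth. Now I push it forward into third.

Call:
{"op": "apply_moves", "data": {
  "plan": [
    {"jaw":1,"delta_pos":[20,0,0],"spin":0},
    {"jaw":1,"delta_pos":[34,0,0],"spin":0},
    {"jaw":1,"delta_pos":[42,0,0],"spin":0},
    {"jaw":1,"delta_pos":[50,0,0],"spin":0},
    {"jaw":1,"delta_pos":[58,0,0],"spin":0},
    {"jaw":1,"delta_pos":[65,0,0],"spin":0},
    {"jaw":1,"delta_pos":[71,0,0],"spin":0},
    {"jaw":1,"delta_pos":[71,0,0],"spin":0}
  ]
}}

```text
time_s: 11.55
ee_pos: [598.2, -231.9, 164.6]
ee_rot: [-180.0, -0.1, 0.7]
force: [0.2, 0.2, -0.3]
gripper_width: 0.6
```

```bash
python3 look.py 10 side wrist; python3 - <<'E'
import cv2,numpy as np
a=cv2.imread('pics/wrist_10.png')[:300,130:430];b=cv2.imread('pics/side_10.png')[220:345,230:355]
cv2.imwrite('pics/k.png',np.hstack([cv2.resize(x,(400,400),interpolation=cv2.INTER_CUBIC) for x in(a,b)]))
from h import *
p=(607.4,-196,.011)
c=dict(np.load('cal_wrist_10.npz'))
for fo in(.1,.15,.18,.22): print(fo,((proj([lever(p,fo,.21,188)],c)-[130,0])*4/3).round().tolist())
E
```

```text
11.65 [ 598.  -232.   164.7] [-1.7996e+02 -1.4000e-01  7.2000e-01] [-0.1   0.87 -0.5 ] 0.3126979293867802
0.1 [[213.0, 300.0]]
0.15 [[213.0, 269.0]]
0.18 [[212.0, 250.0]]
0.22 [[211.0, 224.0]]
```

View pics/k.png

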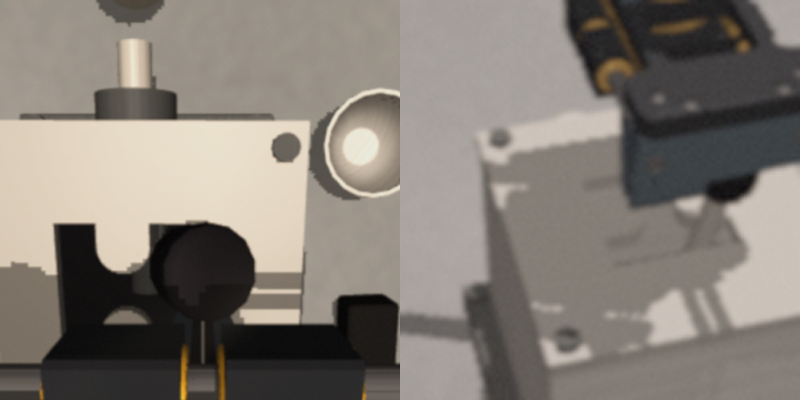

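The knob top at about (207,270) gives fore ≈ 0.15, in the third slot but not home. I'll keep going until the stop shows in the force.

Call:
{"op": "apply_moves", "data": {
  "plan": [
    {"jaw":1,"delta_pos":[3,0,0],"spin":0},
    {"jaw":1,"delta_pos":[5,0,0],"spin":0},
    {"jaw":1,"delta_pos":[7,0,0],"spin":0},
    {"jaw":1,"delta_pos":[9,0,0],"spin":0},
    {"jaw":1,"delta_pos":[10,0,0],"spin":0},
    {"jaw":1,"delta_pos":[11,0,0],"spin":0},
    {"jaw":1,"delta_pos":[11,0,0],"spin":0},
    {"jaw":1,"delta_pos":[11,0,0],"spin":0}
  ]
}}

```text
time_s: 12.65
ee_pos: [609.1, -231.9, 164.8]
ee_rot: [-180.0, -0.2, 0.7]
force: [-1.1, 0.6, -1.1]
gripper_width: 0.8
```

Call:
{"op": "apply_moves", "data": {
  "plan": [
    {"jaw":1,"delta_pos":[1,0,0],"spin":0},
    {"jaw":1,"delta_pos":[2,0,0],"spin":0},
    {"jaw":1,"delta_pos":[2.5,0,0],"spin":0},
    {"jaw":1,"delta_pos":[3,0,0],"spin":0},
    {"jaw":1,"delta_pos":[3,0,0],"spin":0},
    {"jaw":1,"delta_pos":[3,0,0],"spin":0},
    {"jaw":1,"delta_pos":[3,0,0],"spin":0},
    {"jaw":1,"delta_pos":[3,0,0],"spin":0}
  ]
}}

```text
time_s: 13.65
ee_pos: [611.8, -231.8, 164.7]
ee_rot: [-180.0, -0.1, 0.7]
force: [-3.9, 0.6, -0.4]
gripper_width: 0.7
```

```bash
python3 look.py 11 side wrist; python3 - <<'E'
import cv2,numpy as np
a=cv2.imread('pics/wrist_11.png')[:300,130:430];b=cv2.imread('pics/side_11.png')[220:345,230:355]
cv2.imwrite('pics/l.png',np.hstack([cv2.resize(x,(400,400),interpolation=cv2.INTER_CUBIC) for x in(a,b)]))
from h import *
p=(607.4,-196,.011)
c=dict(np.load('cal_wrist_11.npz'))
for fo in(.1,.15,.18,.22): print(fo,((proj([lever(p,fo,.21,188)],c)-[130,0])*4/3).round().tolist())
E
```

```text
13.75 [ 611.9 -231.8  164.7] [-1.7997e+02 -1.2000e-01  7.2000e-01] [-3.14  0.17 -0.41] 0.6108010410010569
0.1 [[213.0, 343.0]]
0.15 [[212.0, 313.0]]
0.18 [[212.0, 295.0]]
0.22 [[211.0, 270.0]]
```

View pics/l.png

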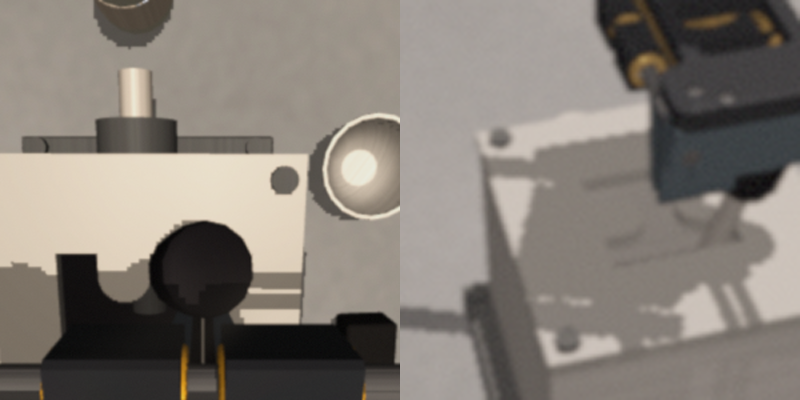

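Fore reads ≈ 0.22, with a steady -3.5 N of resistance. I'll press 2 mm more to confirm the stop.

Call:
{"op": "apply_moves", "data": {
  "plan": [
    {"jaw":1,"delta_pos":[1,0,0],"spin":0},
    {"jaw":1,"delta_pos":[2,0,0],"spin":0},
    {"jaw":1,"delta_pos":[2,0,0],"spin":0},
    {"jaw":1,"delta_pos":[2,0,0],"spin":0},
    {"jaw":1,"delta_pos":[2,0,0],"spin":0},
    {"jaw":1,"delta_pos":[2,0,0],"spin":0},
    {"jaw":1,"delta_pos":[2,0,0],"spin":0},
    {"jaw":1,"delta_pos":[2,0,0],"spin":0}
  ]
}}

```text
time_s: 14.75
ee_pos: [612.9, -231.8, 164.6]
ee_rot: [-180.0, 0.0, 0.7]
force: [-6.2, -0.7, 0.8]
gripper_width: 0.6
```

The force climbs to 6 N while the arm lags its target, so that is the hard stop. Retracting straight back, then up.

Call:
{"op": "apply_moves", "data": {
  "plan": [
    {"jaw":1,"delta_pos":[-15,0,0],"spin":0},
    {"jaw":1,"delta_pos":[-40,0,0],"spin":0},
    {"jaw":1,"delta_pos":[-75,0,0],"spin":0},
    {"jaw":1,"delta_pos":[-110,0,-10],"spin":0},
    {"jaw":1,"delta_pos":[-130,0,-45],"spin":0},
    {"jaw":1,"delta_pos":[-140,0,-80],"spin":0},
    {"jaw":1,"delta_pos":[-140,0,-95],"spin":0},
    {"jaw":1,"delta_pos":[-140,0,-95],"spin":0}
  ]
}}

```text
time_s: 15.75
ee_pos: [474.0, -233.9, 260.5]
ee_rot: [180.0, -0.2, 0.7]
force: [-1.3, 0.1, -0.7]
gripper_width: 0.4
```

```bash
python3 look.py 12 scene side wrist; python3 - <<'E'
import cv2,numpy as np
a=cv2.imread('pics/wrist_12.png')[:180,180:360];b=cv2.imread('pics/side_12.png')[220:420,230:430]
cv2.imwrite('pics/m.png',np.hstack([cv2.resize(x,(400,400),interpolation=cv2.INTER_CUBIC) for x in(a,b)]))
from h import *
p=(607.4,-196,.011)
c=dict(np.load('cal_wrist_12.npz'));d=cams.calibration('side')
for fo in(.15,.18,.2,.22,.24): print(fo,((proj([lever(p,fo,.21,188)],c)-[180,0])*400/180).round().tolist(),((proj([lever(p,fo,.21,188)],d)-[230,220])*2).round().tolist())
E
```

```text
15.9 [ 472.8 -233.3  258. ] [-1.7988e+02  1.3000e-01  7.4000e-01] [ 0.29  0.66 -0.9 ] 0.37341892945302485
0.15 [[239.0, -117.0]] [[215.0, 76.0]]
0.18 [[239.0, -140.0]] [[222.0, 75.0]]
0.2 [[238.0, -156.0]] [[226.0, 75.0]]
0.22 [[238.0, -171.0]] [[231.0, 75.0]]
0.24 [[237.0, -186.0]] [[236.0, 75.0]]
```

View pics/m.png

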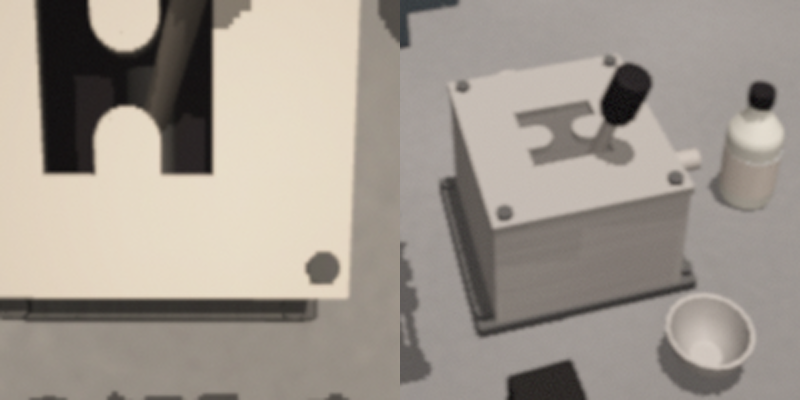

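View pics/scene_12.png

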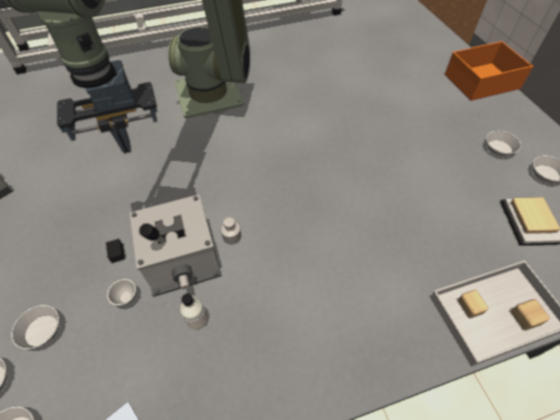

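Side view: the knob top at about (232,77) agrees with fore 0.22 (predicted (231,75)). In the scene view the weight, dish, bottle and sample are where they were at the start, and the hand is clear at about (110,100). Handing in.

```bash
python3 - <<'E'
from workcell import env
print(env.job_done())
E
```

```text
the job is handed in; nothing more can be done
None
```

The gear selector is in third and pushed against its hard stop, and the job is handed in at about 16 s of the 48 s allowed.

- **Moves:** With the fingers shut, I pushed the lever forward from second into the cross channel and then right to about the end of its travel. From there I pushed it forward into third, then drew the hand back and up.
- **Third slot:** At the stop, resistance rose from about 3.5 N to 6 N while the arm fell short of its target. After the hand was clear, the side camera showed a fore tilt of about 0.22.
- **First and fourth slots:** Before the crossing, the fore tilt read about -0.016 from the wrist camera and 0.00 from the side camera. After the crossing it read about -0.02. The lever did not dip into either slot in any picture taken along the way.
- **Bystanders:** The weight, dish, bottle and sample look unmoved in the final pictures. I compared them by eye, not by measurement.

**Disagreements:**
- **Right stop not felt:** No force showed when the lever reached the right-hand side. The across tilt of about 0.20 to 0.22 comes from the pictures only.
- **Unit position:** The scene and side cameras placed the unit about 2 mm differently from the wrist camera. I used the wrist camera's value.

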